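# Shut the ripening box and snap its locking cap on

## Task

Push the hinged front flap of the small cheese-ripening box up until it is fully shut, so that the fork at its top straddles the stud on the box. Then fetch the loose grey cap, set it mouth down over the stud and press until it clicks past the catch and is fully home. Finish while still holding the cap in the gripper and pressing it down firmly on the stud; do not let go, and leave the other things on the bench where they are.

Things in the scene. Friction and masses are not known exactly. Their poses are not given: they have to be found in the camera images.
- case: Ripening box fixed to the bench: white sides, clear and steel top, a yellow cheese wheel inside. 220 mm deep (x), 180 mm wide (y), 150 mm high. Origin: centre of its underside. x points from its front, which the flap closes, to its back; z up.
- stud_tip (a point): Top centre of the upright steel stud on the box's top; axes as the box's. 18 mm thick, tapering to 10 mm over its last 8 mm; the tip is 38 mm above the box's top (188 mm above the bench), midway in y, 50 mm behind the plane of the box's front. Four sprung balls stand 4 mm out of its sides, centred 19.5 mm below the tip: they are the catch.
- stud: The same stud, origin at the centre of its foot, on the box's top; axes as the box's.
- flap (a joint): Slick white flap, 180 mm wide, 144 mm high, 8 mm thick, hinged along the box's lower front edge, 4 mm above the bench. 0 = upright, shut against a stop; positive = its top leans out in front (rad; starts at 0.35 to 0.85). It stays where it is left; shutting it takes 2 to 8 N at its top edge, for instance with shut fingers, pointing down, in front of that edge.
- flap_edge (a point): Middle of the top edge of the flap's outer face; moves with the flap, 144 mm from the hinge along the flap. Shut: 148 mm above the bench, 58 mm in front of the stud's axis, its axes as the box's.
- fork (a point): Middle of the steel fork on the flap's top edge, 36 mm wide. Shut, it lies around the stud's foot with this point on the stud's axis, up to 5 mm above the box's top; two upturned prong ends, 11.5 mm above the top, stand 20 to 24 mm behind the stud's axis and 13 to 18 mm to either side. Open, it points up and back.
- cap_center (a point): Centre, half-way up, of the loose cap: plain grey plastic cylinder 36 mm in diameter, 46 mm high, 24 to 42 g, standing mouth down on the bench to the left or right of the box, z up. Bore 30 mm deep, with a rounded lip of 21 mm inside diameter at the mouth. A grip of 30 N or more holds it well while pressing.
- cap: The same cap, origin at the centre of its mouth. Over the stud the lip meets the balls with the mouth 15 to 17 mm below the stud's tip; 8 to 13 N push it past them, then the force drops (the click) and the bore's end comes home on the tip, the mouth 30 mm below it (8 mm above the box's top).
- jar_center (a point): Centre of a bystander: jar with a steel lid, 52 mm in diameter, 75 mm high, on the other side of the box from the cap.
- cheese_center (a point): Centre of a bystander: small yellow cheese, 90 mm in diameter, 50 mm high, to the left (+y).
- brush: A bystander: brush about 180 mm long lying to the right (-y).
Things that resemble listed ones, but are neither listed nor needed, are in the scene too. Of the things that look like the cap, the middle-sized one is meant.

How it is judged:
By the outcome, as a careful person would: the job done as asked, in the order asked, and still so for the second after the job is handed in, while the arm keeps its last pose, push and grip.
It also fails if it takes over 54 s, if anything falls off the work surface, if the arm or the gripper's body presses on something with over 40 N, if the wrist force passes 120 N, or if a joint passes its speed limit or range.

## Robot

A 6-joint arm with a two-finger parallel gripper is mounted at the origin on the work surface. World frame = base frame: x ahead of the robot, y to its left, z up, the work surface at z = 0. Lengths are in mm, angles in rad, forces in N, time in s.
With the tool pointing down it reaches from about 325 to 850 mm from the base axis. Payload 4.4 kg.
Tool frame: the origin (TCP) lies between the finger pads; the fingertips stand 19 mm ahead of it and the grasp point (between the pads) is the TCP; z points along the fingers, y is the line along which they close (so a half turn about z gives the same grasp; the last joint's range is limited). The gripper opens to 94 mm and grips with 3 to 60 N. Pads are 16 mm wide; open, the fingers measure 119 mm over their backs; the gripper's body (75 mm by 177 mm) begins 78 mm behind the grasp point.
Start: joints at [-1.407, 0.207, 1.542, -0, 1.393, -0.15], TCP at [177.476, -546.927, 224.447] pointing down, gripper open.
Joint ranges: [-2.73, 2.73], [-0.86, 2.22], [0.23, 2.46], [-1.11, 4.25], [0.08, 2.63], [-2.82, 2.82]. Speed limits (rad/s): [2.79, 2.79, 3.14, 3.14, 3.14, 3.14].

## Interface

Orientations are given as a unit quaternion [w, x, y, z].
In Python, from workcell import state, grab_frame, finish_job gives the robot as it stands. The module is installed in compiled form; this text tells all that it offers.
- The arm moves only by the tool arm_command, never from a script. Its argument "motion" is a list of rows, each a list of 3 entries, a list of its own where there are three numbers: the turn, a rotation vector about the world's x, y, z in degrees, then the shift along the world's x, y, z in mm, then the opening, from 0 (shut) to 1 (fully open). In form: [[[ax, ay, az], [x, y, z], gripper], ...]. A call has exactly 5 rows; each row shifts and turns the commanded pose from where the row before left it; what a row does not reach is not made up. A row lasts 1/12 s, in which the tool goes at most 41.7 mm and 7.16 degrees, less where a joint would pass 70% of its speed; a pose out of reach is approached as far as the arm can. A call is refused whole if a number of a shift passes 41.7 or a number of a turn 7.16, either way. A call with a gripper value outside its range is refused whole. The fingers move at their own pace and stop on an object; "force" is the grip in N (left out, the last holds). Time passes only in rows, so rows that do not move let the fingers close, or fill a call up. It gives the time, the measured TCP pose, the force, the opening and the grip force at its end, in the units of the state.
- state(): the state, without advancing time (a new reading comes with each control period).
- grab_frame(name): name is "scene" or "top"; returns a dict with "color" (384x512x3 uint8, blue, green, red), "vertical_fov" (degrees; the focal length in pixels is half the picture's height over the tangent of half this angle, whatever the lens; pixels are square), "cx", "cy" (the principal point, pixels), "extrinsics" (4x4, takes a point from world to camera coordinates). Camera axes: x right, y up, looking along -z (the intrinsics and any distortion apply to the point x, -y, -z); pixel columns grow to the right and rows downward; lengths in mm; the calibration is good to about 2 mm. A picture is of the moment at which its call begins. There is no depth.
- finish_job(): hands the job in; it is judged then, once.
The state is a dict: "clock": time; "joint_pos": joint angles; "joint_velocities": joint speeds; "joint_efforts": joint torques, N m; "ee_pos": TCP position; "tool_rot": TCP orientation; "ft_force": force on the tool from outside, world axes, zero at the start; "torque": the same for the moment, N m; "gripper_width": finger opening in mm; "grasp_force": force on a finger pad.
Only numpy, scipy, OpenCV 4.12 (cv2) and the standard library are available. Lean on these libraries where they do the work, as an engineer would, in place of code of your own. Each camera call takes 0.05 s, during which the arm holds its last target. There are 200 camera calls.

## Working session

There is one attempt and no reset: what is moved stays moved. The work goes in short steps, Python scripts to look and compute and a tool call to move; the robot and the scene stay as the last step left them, time stands still between calls to the robot, and variables do not carry over. Pictures are saved under pics/ and viewed, at most 10 in all, crops included, and the job is handed in when it is done.

Besides the shell and the picture viewer there is one more tool, called after "Request:" by a JSON object that holds its "op" and its "data". arm_command: Moves the arm, as the interface text tells. Its arguments: {"type":"object","properties":{"motion":{"type":"array","items":{"type":"array"}},"force":{"type":"number"}},"required":["motion"]}

```bash
mkdir -p pics
python3 - <<'E'
from workcell import state, grab_frame
import cv2,pickle
for n in("scene","top"):
    f=grab_frame(n); pickle.dump(f,open(n+".pkl","wb")); cv2.imwrite(f"pics/{n}0.png",cv2.resize(f["color"],(800,600),interpolation=cv2.INTER_CUBIC))
    print(n,{k:(v if k!="color" else v.shape) for k,v in f.items()})
print(state())
E
```

```text
scene {'color': (384, 512, 3), 'vertical_fov': 51.75094913589007, 'cx': 248.6433922798502, 'cy': 194.84969066868072, 'extrinsics': array([[ 3.40798767e-01,  9.39924007e-01, -1.99765244e-02,
        -1.90687104e+02],
       [-5.76005216e-01,  2.25547701e-01,  7.85713832e-01,
         2.18401446e+02],
       [ 7.43016952e-01, -2.56263723e-01,  6.18267509e-01,
        -1.51551839e+03],
       [ 0.00000000e+00,  0.00000000e+00,  0.00000000e+00,
         1.00000000e+00]])}
top {'color': (384, 512, 3), 'vertical_fov': 45.15913317085872, 'cx': 261.89169089615115, 'cy': 187.6873978009331, 'extrinsics': array([[ 4.31721607e-03, -9.99912822e-01, -1.24784157e-02,
         5.06393434e-01],
       [ 9.93150083e-01,  2.83026912e-03,  1.16811393e-01,
        -5.89917922e+02],
       [-1.16765892e-01, -1.28972396e-02,  9.93075721e-01,
        -1.17255059e+03],
       [ 0.00000000e+00,  0.00000000e+00,  0.00000000e+00,
         1.00000000e+00]])}
{'clock': 0.1, 'joint_pos': array([-1.40751885e+00,  2.07358662e-01,  1.54277741e+00, -5.24870183e-05,
        1.39348008e+00, -1.50474565e-01]), 'joint_velocities': array([ 0.00055417, -0.0007724 , -0.00411614,  0.00148465, -0.00215081,
        0.00091526]), 'joint_efforts': array([ 2.12571388e-05, -3.71860456e+01, -2.82292467e+01,  7.00746384e-02,
        3.11383652e-02, -5.50044354e-05]), 'ee_pos': array([ 177.33820623, -546.26048046,  223.40928741]), 'tool_rot': array([-1.01156174e-03,  9.87718939e-01,  1.56237872e-01, -3.23034138e-05]), 'ft_force': array([ 0.08309146,  0.52618338, -0.47420762]), 'torque': array([ 0.07034749, -0.0236643 , -0.02327557]), 'grasp_force': 0.0, 'gripper_width': 93.99851393811534}
```

View pics/scene0.png

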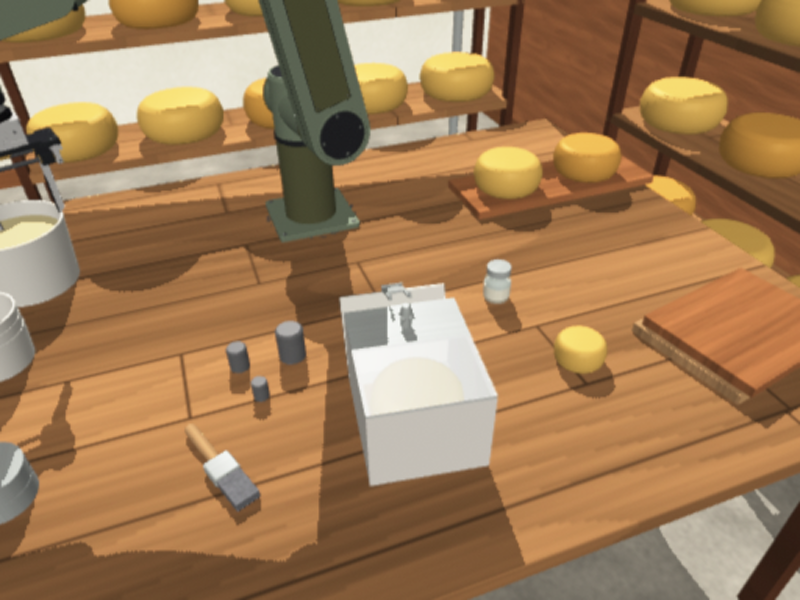

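View pics/top0.png

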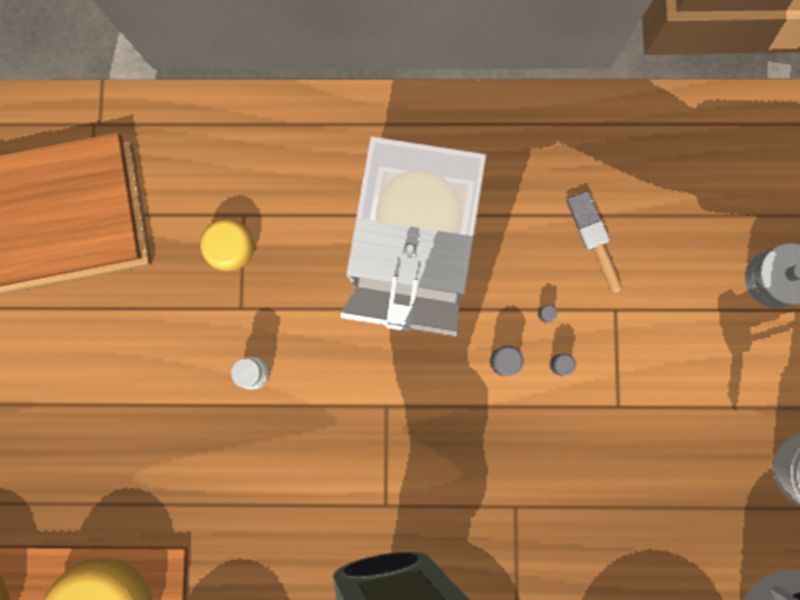

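Both views show three grey cylinders: in the 800 px top view, large at (507,361), medium at (563,364) and small at (548,313). The medium one should be the cap, to be checked by its size. The box stands at about (415,240), with its flap toward the robot.

```bash
cat > h.py <<'E'
import numpy as np,cv2,pickle
def load(n): return pickle.load(open(n+".pkl","rb"))
def K(f):
    fl=192/np.tan(np.radians(f["vertical_fov"]/2)); return fl,f["cx"],f["cy"]
def proj(f,p):
    c=f["extrinsics"]@np.append(p,1); fl,cx,cy=K(f); return np.array([cx+fl*c[0]/-c[2],cy-fl*c[1]/-c[2]])
def ray(f,u,v):
    fl,cx,cy=K(f); E=f["extrinsics"]; R=E[:3,:3]
    d=R.T@np.array([(u-cx)/fl,-(v-cy)/fl,-1]); return -R.T@E[:3,3],d/np.linalg.norm(d)
def onz(f,u,v,z):
    o,d=ray(f,u,v); return o+d*(z-o[2])/d[2]
def tri(a,pa,b,pb):
    o,d=ray(a,*pa);q,e=ray(b,*pb); s=np.linalg.lstsq(np.c_[d,-e],q-o,rcond=None)[0]
    A,B=o+d*s[0],q+e*s[1]; return (A+B)/2,np.linalg.norm(A-B)
E
python3 - <<'E'
from h import *
t,s=load("top"),load("scene")
def hs(im): return cv2.cvtColor(im,cv2.COLOR_BGR2HSV)
im=t["color"]; h=hs(im); m=((h[...,1]<60)&(h[...,2]<150)).astype(np.uint8)*255
sub=np.zeros_like(m); sub[190:250,305:375]=m[190:250,305:375]
for c in cv2.findContours(sub,0,1)[0]:
    if cv2.contourArea(c)<20: continue
    (u,v),r=cv2.minEnclosingCircle(c); a=cv2.contourArea(c)
    print("cap?",u,v,r,a,[(z,onz(t,u,v,z).round(1),round(2*r/K(t)[0]*(1172-z),1)) for z in(23,46)])
def crop(f,x0,y0,w,hh,k): return cv2.resize(f["color"][y0:y0+hh,x0:x0+w],None,fx=k,fy=k,interpolation=cv2.INTER_CUBIC)
a=crop(t,210,80,100,140,4); b=crop(s,205,175,100,140,4)
cv2.imwrite("pics/box.png",np.hstack([a,b]))
a=crop(t,305,190,70,60,5); b=crop(s,135,195,75,65,5); p=np.zeros((325,725,3),np.uint8); p[:300,:350]=a; p[:,350:]=b
cv2.imwrite("pics/caps.png",p)
E
```

```text
cap? 359.8214416503906 233.0 7.452059745788574 142.5 [(23, array([ 473.3, -252.6,   23. ]), np.float64(37.1)), (46, array([ 472.8, -248.1,   46. ]), np.float64(36.3))]
cap? 324.0 230.5 10.111974716186523 267.0 [(23, array([ 479.4, -159.6,   23. ]), np.float64(50.3)), (46, array([ 478.8, -156.8,   46. ]), np.float64(49.3))]
cap? 350.0 200.0 5.656954288482666 76.0 [(23, array([ 559.4, -228.7,   23. ]), np.float64(28.2)), (46, array([ 557.3, -224.6,   46. ]), np.float64(27.6))]
```

View pics/box.png

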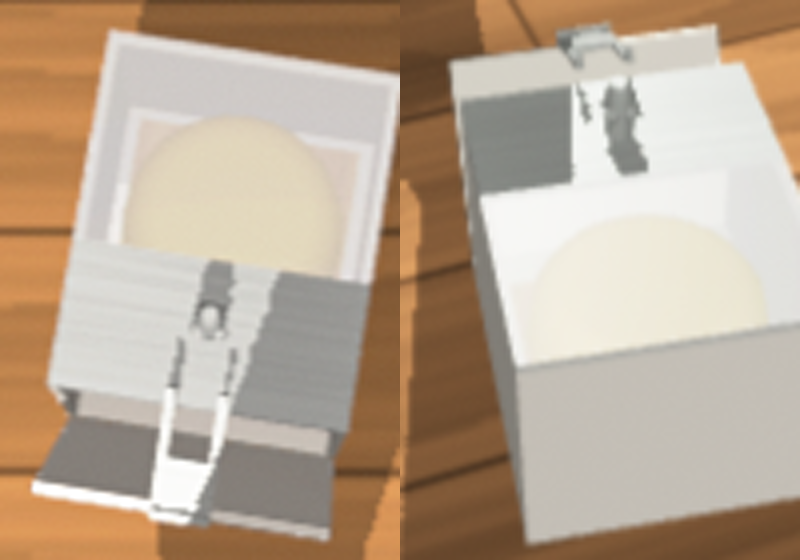

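View pics/caps.png

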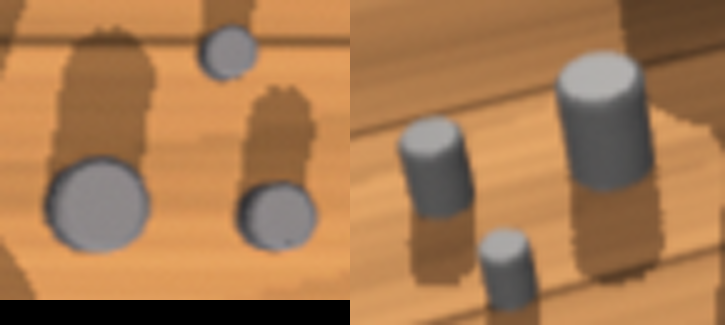

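In the box crop, the left half (top view) shows the box's front top corners at (50,385) and (347,430), the back-left corner at (110,32), the stud tip at about (209,318), and the flap's top edge running from (33,490) to (328,537). In the right half (scene view) the stud tip is at about (620,85). In the caps crop the medium cylinder has its top disc at (281,215) in the top view and (431,137) in the scene view. It measures 36 mm across, against 49 and 28 for the others, so it is the cap.

```bash
cat >> h.py <<'E'
def T(x,y,k=4,o=(210,80)): return o[0]+(x+.5)/k-.5,o[1]+(y+.5)/k-.5
E
python3 - <<'E'
from h import *
np.set_printoptions(precision=1,suppress=True)
t,s=load("top"),load("scene")
print("cap top tri",tri(t,T(281,215,5,(305,190)),s,T(81,137,5,(135,195))),onz(t,*T(281,215,5,(305,190)),46),onz(s,*T(81,137,5,(135,195)),46))
S=lambda x,y:T(x-400,y,4,(205,175))
print("stud tri",tri(t,T(209,318),s,S(620,82)),onz(t,*T(209,318),188),onz(s,*S(620,82),188))
fl,fr,bl,br=[onz(t,*p,150)[:2] for p in(T(50,385),T(347,430),T(110,32),(311,98.6))]
print("box",fl,fr,bl,br,np.linalg.norm(fl-fr),np.linalg.norm(bl-br),np.linalg.norm(fl-bl))
# scene corners: back-left(far from robot) 
a=onz(s,*S(744,63),150)[:2]; b=onz(s,*S(452,95),150)[:2]; c=onz(s,*S(522,365),150)[:2]; print("scene front-left",a,"fr?",b,"back right",c)
x=(bl-fl)+(br-fr); x/=np.linalg.norm(x); y=np.array([-x[1],x[0]]); m=(fl+fr)/2
print("yaw",np.degrees(np.arctan2(x[1],x[0])), np.degrees(np.arctan2(*(-(fl-fr)*[1,-1])) ) ,"front mid",m,"stud",m+50*x)
# flap edge corners in both views
for n,p,q in(("L",T(33,490),S(716,27)),("R",T(328,537),S(452,63))):
    P,e=tri(t,p,s,q); print(n,P,e,"box frame",(P[:2]-m)@x,(P[:2]-m)@y)
print(onz(t,*T(33,490),130),onz(t,*T(328,537),130))
print("balls", proj(t,[*(m+50*x),188]),T(209,318))
E
```

```text
cap top tri (array([ 473.9, -249.8,   47.7]), np.float64(0.9223651284509942)) [ 473.8 -250.6   46. ] [ 472.  -249.3   46. ]
stud tri (array([638.1,   1.8, 188.4]), np.float64(1.8562382468798775)) [637.9   1.  188. ] [637.9   2.9 188. ]
box [604.3  95.6] [577.9 -80.3] [820.6  62.3] [ 793.2 -116.5] 177.84945864537877 180.8671539967813 218.87517194494785
scene front-left [603.4 100.1] fr? [567.1 -81.3] back right [ 791.7 -110.3]
yaw -9.15290101989361 -8.52976211799198 front mid [591.1   7.7] stud [640.5  -0.3]
L [543.3 107.1 135.2] 1.6624565526704747 box frame -62.97363076089525 90.59982355676928
R [515.9 -68.5 134.7] 2.321298679511762 box frame -62.09501053184904 -87.18714374294143
[543.5 106.9 130. ] [515.9 -69.9 130. ]
balls [262.4 158. ] (261.875, 159.125)
```

The numbers hold together: stud tip at about (638.5, 1.5, 188), box yaw -8.9°, flap edge middle at about (527, 19, 135) so the flap angle is about 0.39, and cap at (473.5, -250). Next I go in front of the flap with the fingers shut, aligned with the box.

Request:
{"op": "arm_command", "data": {"motion": [[[0,0,-1.35],[15.6,28.5,-4.2],0],[[0,0,-1.35],[15.6,28.5,-4.2],0],[[0,0,-1.35],[15.6,28.5,-4.2],0],[[0,0,-1.35],[15.6,28.5,-4.2],0],[[0,0,-1.35],[15.6,28.5,-4.2],0]], "force": 40}}

```text
clock: 0.52
ee_pos: [255.7, -402.7, 202.7]
tool_rot: [-0.001, 0.995, 0.097, -0.0]
ft_force: [0.7, 0.9, -0.0]
gripper_width: 63.8
grasp_force: 0.0
```

Request:
{"op": "arm_command", "data": {"motion": [[[0,0,-1.35],[15.6,28.5,-4.2],0],[[0,0,-1.35],[15.6,28.5,-4.2],0],[[0,0,-1.35],[15.6,28.5,-4.2],0],[[0,0,-1.35],[15.6,28.5,-4.2],0],[[0,0,-1.35],[15.6,28.5,-4.2],0]]}}

```text
clock: 0.93
ee_pos: [333.7, -260.2, 181.9]
tool_rot: [-0.0, 0.999, 0.038, -0.0]
ft_force: [0.8, 0.1, 1.3]
gripper_width: 30.3
grasp_force: 0.0
```

Request:
{"op": "arm_command", "data": {"motion": [[[0,0,-1.35],[15.6,28.5,-4.2],0],[[0,0,-1.35],[15.6,28.5,-4.2],0],[[0,0,-1.35],[15.6,28.5,-4.2],0],[[0,0,-1.35],[15.6,28.5,-4.2],0],[[0,0,-1.35],[15.6,28.5,-4.2],0]]}}

```text
clock: 1.35
ee_pos: [411.6, -117.7, 161.0]
tool_rot: [-0.0, 1.0, -0.02, -0.0]
ft_force: [0.6, -0.8, 0.1]
gripper_width: 0.8
grasp_force: 0.0
```

Request:
{"op": "arm_command", "data": {"motion": [[[0,0,-1.35],[15.6,28.5,-4.2],0],[[0,0,-1.35],[15.6,28.5,-4.2],0],[[0,0,-1.35],[15.6,28.5,-4.2],0],[[0,0,-1.35],[15.6,28.5,-4.2],0],[[0,0,-1.35],[15.6,28.5,-4.2],0]]}}

```text
clock: 1.77
ee_pos: [489.6, 24.8, 139.9]
tool_rot: [0.0, 0.997, -0.079, -0.0]
ft_force: [0.8, -0.2, -0.2]
gripper_width: 0.6
grasp_force: 0.0
```

Request:
{"op": "arm_command", "data": {"motion": [[[0,0,0],[5.9,-0.9,0],0],[[0,0,0],[5.9,-0.9,0],0],[[0,0,0],[5.9,-0.9,0],0],[[0,0,0],[5.9,-0.9,0],0],[[0,0,0],[5.9,-0.9,0],0]]}}

```text
clock: 2.18
ee_pos: [518.4, 17.4, 140.4]
tool_rot: [0.0, 0.997, -0.08, -0.001]
ft_force: [-2.3, 0.1, 0.9]
gripper_width: 0.5
grasp_force: 1.6
```

Request:
{"op": "arm_command", "data": {"motion": [[[0,0,0],[4,-0.6,0],0],[[0,0,0],[4,-0.6,0],0],[[0,0,0],[4,-0.6,0],0],[[0,0,0],[4,-0.6,0],0],[[0,0,0],[4,-0.6,0],0]]}}

```text
clock: 2.6
ee_pos: [539.2, 15.3, 140.5]
tool_rot: [0.0, 0.997, -0.079, -0.0]
ft_force: [-3.0, 0.1, 1.0]
gripper_width: 0.5
grasp_force: 1.2
```

Request:
{"op": "arm_command", "data": {"motion": [[[0,0,0],[4,-0.6,0],0],[[0,0,0],[4,-0.6,0],0],[[0,0,0],[4,-0.6,0],0],[[0,0,0],[4,-0.6,0],0],[[0,0,0],[4,-0.6,0],0]]}}

```text
clock: 3.02
ee_pos: [559.4, 12.6, 140.4]
tool_rot: [-0.0, 0.997, -0.079, 0.0]
ft_force: [-1.4, 0.7, 1.0]
gripper_width: 0.4
grasp_force: 1.0
```

Request:
{"op": "arm_command", "data": {"motion": [[[0,0,0],[2,-0.3,0],0],[[0,0,0],[2,-0.3,0],0],[[0,0,0],[2,-0.3,0],0],[[0,0,0],[2,-0.3,0],0],[[0,0,0],[1,-0.2,0],0]]}}

```text
clock: 3.43
ee_pos: [568.2, 11.2, 140.4]
tool_rot: [-0.0, 0.997, -0.079, 0.0]
ft_force: [-2.0, -0.2, 0.2]
gripper_width: 0.4
grasp_force: 0.9
```

Request:
{"op": "arm_command", "data": {"motion": [[[0,0,0],[1,-0.15,0],0],[[0,0,0],[1,-0.15,0],0],[[0,0,0],[1,-0.15,0],0],[[0,0,0],[1,-0.15,0],0],[[0,0,0],[1,-0.15,0],0]]}}

```text
clock: 3.85
ee_pos: [572.1, 10.6, 140.3]
tool_rot: [-0.0, 0.997, -0.079, -0.001]
ft_force: [-6.2, 0.5, 2.7]
gripper_width: 0.5
grasp_force: 3.0
```

Run:
```python
from workcell import state, grab_frame
from h import *
a=[]
for n,(x,y) in(("top",(210,80)),("scene",(205,175))):
    f=grab_frame(n); pickle.dump(f,open(n+"1.pkl","wb")); a.append(cv2.resize(f["color"][y:y+140,x:x+100],None,fx=4,fy=4,interpolation=cv2.INTER_CUBIC))
cv2.imwrite("pics/box1.png",np.hstack(a)); s=state(); print(s["ft_force"],s["ee_pos"])
```

```text
[-4.20464728  1.15401723  2.12225718] [572.07910038  10.56028917 140.21593386]
```

View pics/box1.png

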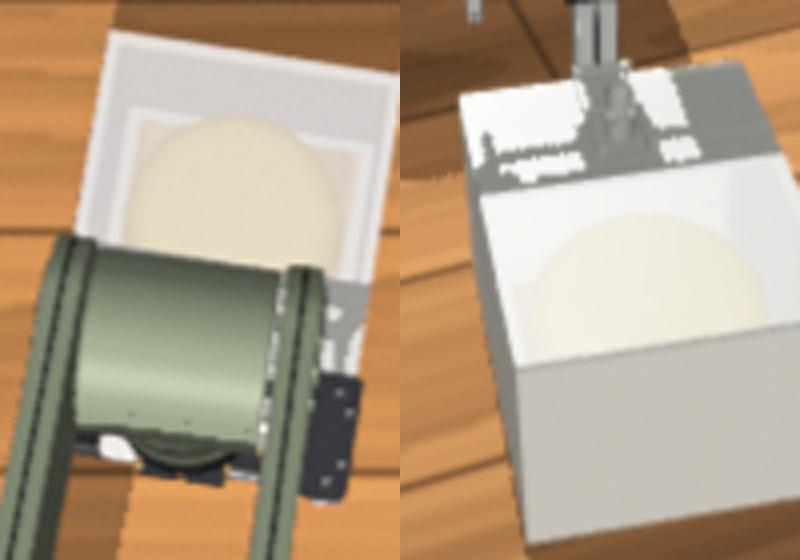

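The scene view (right half) shows the flap up and the fork down around the stud at about (620,110), with the push force rising. I push a little further to confirm the stop.

Request:
{"op": "arm_command", "data": {"motion": [[[0,0,0],[1,-0.15,0],0],[[0,0,0],[0.5,-0.1,0],0],[[0,0,0],[0.5,-0.1,0],0],[[0,0,0],[0,0,0],0],[[0,0,0],[0,0,0],0]]}}

```text
clock: 4.37
ee_pos: [572.1, 10.6, 139.8]
tool_rot: [-0.0, 0.997, -0.079, -0.003]
ft_force: [-9.1, 0.8, 4.6]
gripper_width: 0.4
grasp_force: 4.7
```

Request:
{"op": "arm_command", "data": {"motion": [[[0,0,0],[1,-0.15,0],0],[[0,0,0],[1,-0.15,0],0],[[0,0,0],[1,-0.15,0],0],[[0,0,0],[1,-0.15,0],0],[[0,0,0],[0,0,0],0]]}}

```text
clock: 4.78
ee_pos: [572.2, 10.7, 139.2]
tool_rot: [-0.0, 0.997, -0.078, -0.008]
ft_force: [-18.1, 2.6, 10.0]
gripper_width: 0.3
grasp_force: 9.3
```

A solid stop: 18 N with no movement. I back off and go over the cap with the gripper partly open.

Request:
{"op": "arm_command", "data": {"motion": [[[0,0,0],[-8,1.2,0],0],[[0,0,0],[-8,1.2,0],0],[[0,0,0],[-8,1.2,0],0],[[0,0,0],[-8,1.2,0],0],[[0,0,0],[-8,1.2,0],0]]}}

```text
clock: 5.2
ee_pos: [538.8, 15.4, 140.7]
tool_rot: [0.0, 0.997, -0.079, 0.001]
ft_force: [-0.6, -0.4, 0.1]
gripper_width: 0.4
grasp_force: 0.0
```

Request:
{"op": "arm_command", "data": {"motion": [[[0,0,0],[-6.4,-26.5,0],0.65],[[0,0,0],[-6.4,-26.5,0],0.65],[[0,0,0],[-6.4,-26.5,0],0.65],[[0,0,0],[-6.4,-26.5,0],0.65],[[0,0,0],[-6.4,-26.5,0],0.65]]}}

```text
clock: 5.62
ee_pos: [506.5, -118.1, 140.8]
tool_rot: [0.0, 0.997, -0.078, 0.001]
ft_force: [0.3, 0.5, -0.4]
gripper_width: 30.5
grasp_force: 0.0
```

Request:
{"op": "arm_command", "data": {"motion": [[[0,0,0],[-6.4,-26.5,0],0.65],[[0,0,0],[-6.4,-26.5,0],0.65],[[0,0,0],[-6.4,-26.5,0],0.65],[[0,0,0],[-6.4,-26.5,0],0.65],[[0,0,0],[-6.4,-26.5,0],0.65]]}}

```text
clock: 6.03
ee_pos: [474.5, -250.8, 140.7]
tool_rot: [0.0, 0.997, -0.079, 0.001]
ft_force: [0.4, 0.7, -0.9]
gripper_width: 60.3
grasp_force: 0.0
```

Run:
```python
from workcell import state, grab_frame
from h import *
f=grab_frame("scene"); g=grab_frame("top")
a=cv2.resize(f["color"][140:290,120:320],None,fx=4,fy=4,interpolation=cv2.INTER_CUBIC)
pickle.dump(f,open("scene2.pkl","wb"));pickle.dump(g,open("top2.pkl","wb"))
cv2.imwrite("pics/c2.png",a); s=state(); print(s["ft_force"],s["ee_pos"],s["tool_rot"],s["gripper_width"],s["joint_pos"])
b=g["color"]; cv2.imwrite("pics/t2.png",cv2.resize(b[80:220,210:310],None,fx=4,fy=4,interpolation=cv2.INTER_CUBIC))
```

```text
[-0.19004451  0.74520936  0.6752278 ] [ 474.36599382 -253.2108814   140.99894024] [ 1.25436253e-03  9.96724212e-01 -8.08616742e-02  8.13830271e-04] 61.31635395525123 [-6.50562471e-01  2.11106331e-01  1.71900478e+00 -1.32040820e-03
  1.20875819e+00  1.08260013e+00]
```

View pics/c2.png

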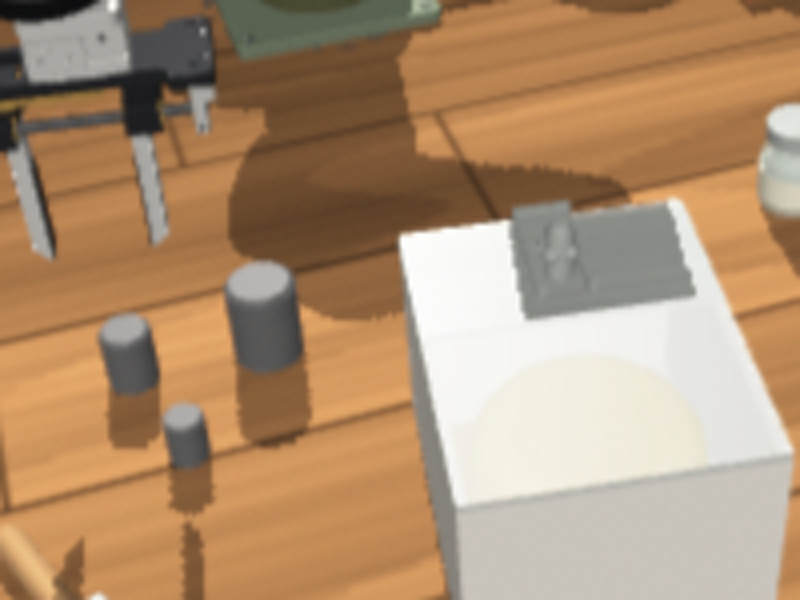

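View pics/t2.png

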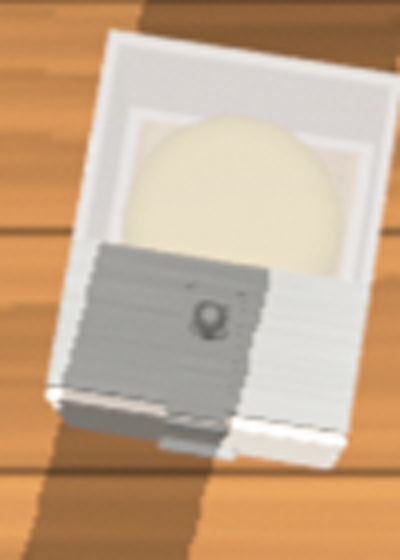

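The flap is shut: the prong ends show as two dots at (190,287) and (240,293) behind the stud at (210,317) in the top crop. The c2 crop shows the three cylinders where they were, with the medium one's top at (127,328) and the stud tip at about (559,222). I check these against the geometry.

Run:
```python
from h import *
from workcell import state
np.set_printoptions(precision=1,suppress=True)
t,s=load("top2"),load("scene2")
C=lambda x,y:T(x,y,4,(120,140))
print("stud",onz(t,*T(209,317),188),onz(s,*C(559,222),188))
x=np.array([np.cos(-.155),np.sin(-.155)]);y=np.array([-x[1],x[0]]);st=np.array([638.3,1.7])
inv=lambda p:(np.array(p)-[210,80]+.5)*4-.5
for sg in(1,-1): print("prong pred",inv(proj(t,[*(st+22*x+sg*15.5*y),161.5])))
for sg in(1,-1): print("edge pred",inv(proj(t,[*(st-58*x+sg*90*y),148])))
print("stud pred",inv(proj(t,[*st,188])),inv(proj(t,[*st,150])))
print("cap",onz(s,*C(127,328),46), state()["ee_pos"])
```

```text
stud [638.5   1.  188. ] [637.7   2.4 188. ]
prong pred [188.3 285. ]
prong pred [240.2 293.1]
edge pred [ 43.4 401.1]
edge pred [343.4 448.6]
stud pred [207.7 317.3] [208.5 328.8]
cap [ 471.  -247.6   46. ] [ 474.4 -253.2  141. ]
```

Request:
{"op": "arm_command", "data": {"motion": [[[0,0,0],[0,0,-10],0.65],[[0,0,0],[0,0,-12],0.65],[[0,0,0],[0,0,-10],0.65],[[0,0,0],[0,0,-8],0.65],[[0,0,0],[0,0,0],0.65]]}}

```text
clock: 6.55
ee_pos: [473.3, -247.1, 97.3]
tool_rot: [-0.002, 0.997, -0.078, -0.002]
ft_force: [-1.0, -0.2, -0.4]
gripper_width: 61.4
grasp_force: 0.0
```

The prong ends and flap edge lie where a shut flap predicts. I descend on the cap.

Request:
{"op": "arm_command", "data": {"motion": [[[0,0,0],[0,-1,-8],0.65],[[0,0,0],[0,0,-12],0.65],[[0,0,0],[0,0,-10],0.65],[[0,0,0],[0,0,-8],0.65],[[0,0,0],[0,0,0],0.65]]}}

```text
clock: 6.97
ee_pos: [473.4, -249.3, 59.9]
tool_rot: [-0.001, 0.997, -0.079, -0.002]
ft_force: [-1.6, -0.2, -1.1]
gripper_width: 61.5
grasp_force: 0.0
```

Request:
{"op": "arm_command", "data": {"motion": [[[0,0,0],[0,0,-8],0.65],[[0,0,0],[0,0,-10],0.65],[[0,0,0],[0,0,-8],0.65],[[0,0,0],[0,0,-4],0.65],[[0,0,0],[0,0,0],0.65]]}}

```text
clock: 7.38
ee_pos: [474.0, -249.8, 30.9]
tool_rot: [-0.001, 0.997, -0.079, -0.001]
ft_force: [-0.1, -0.3, -0.7]
gripper_width: 61.2
grasp_force: 0.0
```

Request:
{"op": "arm_command", "data": {"motion": [[[0,0,0],[0,0,0],0.65],[[0,0,0],[0,0,0],0.65],[[0,0,0],[0,0,0],0.65],[[0,0,0],[0,0,0],0.65],[[0,0,0],[0,0,0],0.65]]}}

```text
clock: 7.8
ee_pos: [475.3, -250.8, 32.9]
tool_rot: [0.0, 0.997, -0.079, 0.0]
ft_force: [-0.2, -0.8, 0.3]
gripper_width: 61.1
grasp_force: 0.0
```

Request:
{"op": "arm_command", "data": {"motion": [[[0,0,0],[-1,0,-1],0.65],[[0,0,0],[0,0,0],0.3],[[0,0,0],[0,0,0],0.2],[[0,0,0],[0,0,0],0.2],[[0,0,0],[0,0,0],0.2]], "force": 45}}

```text
clock: 8.22
ee_pos: [474.0, -250.5, 31.5]
tool_rot: [0.0, 0.997, -0.079, 0.0]
ft_force: [-0.4, -0.3, 0.4]
gripper_width: 38.0
grasp_force: 0.2
```

Request:
{"op": "arm_command", "data": {"motion": [[[0,0,0],[0,0,0],0.2],[[0,0,0],[0,0,0],0.2],[[0,0,0],[0,0,0],0.2],[[0,0,0],[0,0,0],0.2],[[0,0,0],[0,0,0],0.2]]}}

```text
clock: 8.63
ee_pos: [474.0, -250.5, 31.4]
tool_rot: [0.0, 0.997, -0.079, -0.0]
ft_force: [0.2, 0.1, -0.4]
gripper_width: 34.8
grasp_force: 45.0
```

Request:
{"op": "arm_command", "data": {"motion": [[[0,0,0],[0,0,12],0.2],[[0,0,0],[0,0,24],0.2],[[0,0,0],[0,0,28],0.2],[[0,0,0],[0,0,28],0.2],[[0,0,0],[0,0,28],0.2]]}}

```text
clock: 9.05
ee_pos: [473.8, -250.3, 153.4]
tool_rot: [-0.0, 0.997, -0.079, 0.0]
ft_force: [0.9, -0.4, -1.0]
gripper_width: 35.3
grasp_force: 45.0
```

Request:
{"op": "arm_command", "data": {"motion": [[[0,0,0],[0,0,28],0.2],[[0,0,0],[0,0,28],0.2],[[0,0,0],[4,6,24],0.2],[[0,0,0],[8,12,16],0.2],[[0,0,0],[12,18,8],0.2]]}}

```text
clock: 9.47
ee_pos: [498.9, -215.9, 260.0]
tool_rot: [0.002, 0.997, -0.08, 0.003]
ft_force: [-0.1, 0.1, -0.3]
gripper_width: 35.3
grasp_force: 45.0
```

Request:
{"op": "arm_command", "data": {"motion": [[[0,0,0],[16,25,0],0.2],[[0,0,0],[16,25,0],0.2],[[0,0,0],[16,25,0],0.2],[[0,0,0],[16,25,0],0.2],[[0,0,0],[16,25,0],0.2]]}}

```text
clock: 9.88
ee_pos: [578.4, -88.1, 256.4]
tool_rot: [0.0, 0.997, -0.079, 0.0]
ft_force: [0.5, 0.1, -0.5]
gripper_width: 35.5
grasp_force: 45.0
```

Request:
{"op": "arm_command", "data": {"motion": [[[0,0,0],[16,25,0],0.2],[[0,0,0],[16,25,0],0.2],[[0,0,0],[14,20,0],0.2],[[0,0,0],[10,14,0],0.2],[[0,0,0],[3,5,0],0.2]]}}

```text
clock: 10.3
ee_pos: [637.8, 2.0, 256.0]
tool_rot: [-0.0, 0.997, -0.077, 0.0]
ft_force: [-1.4, 0.8, -0.7]
gripper_width: 35.1
grasp_force: 45.0
```

Request:
{"op": "arm_command", "data": {"motion": [[[0,0,0],[0,0,0],0.2],[[0,0,0],[0,0,0],0.2],[[0,0,0],[0,0,0],0.2],[[0,0,0],[0,0,0],0.2],[[0,0,0],[0,0,0],0.2]]}}

```text
clock: 10.72
ee_pos: [636.6, -1.6, 255.7]
tool_rot: [0.0, 0.997, -0.079, 0.0]
ft_force: [-0.1, 0.5, -0.9]
gripper_width: 35.4
grasp_force: 45.0
```

Run:
```python
from workcell import state, grab_frame
from h import *
s=state(); print(s["ft_force"],s["ee_pos"],s["tool_rot"],s["gripper_width"])
f=grab_frame("scene"); pickle.dump(f,open("scene3.pkl","wb"))
g=grab_frame("top"); pickle.dump(g,open("top3.pkl","wb"))
cv2.imwrite("pics/s3.png",np.hstack([cv2.resize(f["color"][120:220,220:300],None,fx=6,fy=6,interpolation=cv2.INTER_CUBIC)[:,:400],cv2.resize(g["color"][80:230,210:310],None,fx=4,fy=4,interpolation=cv2.INTER_CUBIC)]))
```

```text
[-0.13082194  0.48267372 -0.89687052] [636.58197901  -1.6026065  255.67762454] [ 8.73625937e-05  9.96845056e-01 -7.93720728e-02  2.01640334e-05] 35.350184976726645
```

View pics/s3.png

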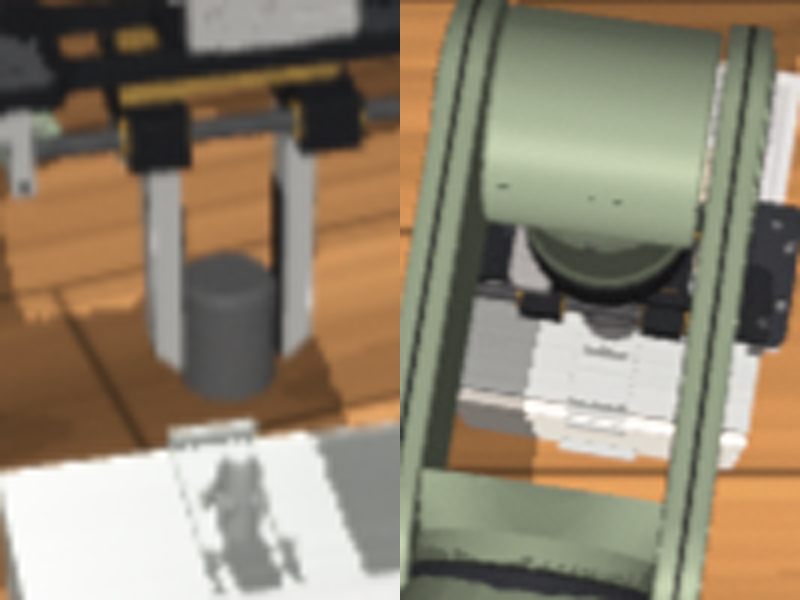

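The left half shows the cap held upright, its top disc centre at about (228,276), edges at 183 and 275 px and lowest point at (229,398). The fork is down at (212,435). I compare with the projected pose.

Run:
```python
from h import *
np.set_printoptions(precision=1,suppress=True)
s=load("scene3"); inv=lambda p:(np.array(p)-[220,120]+.5)*6-.5
e=np.array([636.6,-1.6,255.7])
a=np.linspace(0,6.283,200)
for off in((0,0),(-1,0)):
  for dz in(14.6,-31.4):
    P=np.array([inv(proj(s,e+[off[0]+18*np.cos(q),off[1]+18*np.sin(q),dz])) for q in a]); print(off,dz,"min",P.min(0),"max",P.max(0),"mean",P.mean(0))
g=cv2.cvtColor(s["color"],cv2.COLOR_BGR2GRAY)
for r in(172,178,182): print(r,g[r,245:272])
print([g[r,258] for r in range(158,192)])
```

```text
(0, 0) 14.6 min [178.1 251.6] max [275.8 306.5] mean [227.  278.9]
(0, 0) -31.4 min [180.4 351.4] max [275.  407.6] mean [227.8 379.4]
(-1, 0) 14.6 min [177.1 250.2] max [274.8 305. ] mean [226.  277.5]
(-1, 0) -31.4 min [179.5 350. ] max [274.1 406.1] mean [226.8 378. ]
172 [122 156 164 165 158 105  76  74  79  81  82  84  86  86  85  85  82  80
  75  69  55  50 128 159 164 164 160]
178 [ 90 148 161 164 160 111  77  73  78  81  82  85  85  85  85  85  82  80
  76  70  61  59 131 136 109  87  82]
182 [79 78 79 80 86 76 71 74 78 81 82 84 86 86 84 84 82 79 75 69 67 79 81 83
 82 77 75]
[np.uint8(138), np.uint8(135), np.uint8(130), np.uint8(109), np.uint8(85), np.uint8(78), np.uint8(77), np.uint8(76), np.uint8(78), np.uint8(77), np.uint8(79), np.uint8(91), np.uint8(97), np.uint8(91), np.uint8(86), np.uint8(86), np.uint8(85), np.uint8(85), np.uint8(85), np.uint8(86), np.uint8(85), np.uint8(86), np.uint8(85), np.uint8(87), np.uint8(86), np.uint8(85), np.uint8(85), np.uint8(84), np.uint8(84), np.uint8(84), np.uint8(85), np.uint8(102), np.uint8(178), np.uint8(190)]
```

Request:
{"op": "arm_command", "data": {"motion": [[[0,0,0],[1,1.5,-5],0.2],[[0,0,0],[1.4,2,-8],0.2],[[0,0,0],[0,0,-8],0.2],[[0,0,0],[0,0,-5],0.2],[[0,0,0],[0,0,-3],0.2]]}}

```text
clock: 11.23
ee_pos: [638.5, 3.2, 224.3]
tool_rot: [-0.0, 0.997, -0.079, -0.002]
ft_force: [0.7, 0.3, -0.7]
gripper_width: 35.1
grasp_force: 45.0
```

Request:
{"op": "arm_command", "data": {"motion": [[[0,0,0],[0,0,0],0.2],[[0,0,0],[0,0,0],0.2],[[0,0,0],[0,0,0],0.2],[[0,0,0],[0,0,0],0.2],[[0,0,0],[0,0,0],0.2]]}}

```text
clock: 11.65
ee_pos: [639.7, 2.9, 227.0]
tool_rot: [0.0, 0.997, -0.079, 0.001]
ft_force: [-0.9, -0.3, -0.1]
gripper_width: 35.3
grasp_force: 45.0
```

Request:
{"op": "arm_command", "data": {"motion": [[[0,0,0],[-0.6,-1,-3],0.2],[[0,0,0],[0,0,-4],0.2],[[0,0,0],[0,0,-4],0.2],[[0,0,0],[0,0,-4],0.2],[[0,0,0],[0,0,-3],0.2]]}}

```text
clock: 12.07
ee_pos: [639.0, 1.7, 207.9]
tool_rot: [0.0, 0.997, -0.079, 0.0]
ft_force: [1.1, -0.7, 0.8]
gripper_width: 35.0
grasp_force: 45.0
```

Request:
{"op": "arm_command", "data": {"motion": [[[0,0,0],[0,0,0],0.2],[[0,0,0],[0,0,0],0.2],[[0,0,0],[0,0,0],0.2],[[0,0,0],[0,0,0],0.2],[[0,0,0],[0,0,0],0.2]]}}

```text
clock: 12.48
ee_pos: [639.0, 1.8, 208.5]
tool_rot: [0.0, 0.997, -0.079, 0.0]
ft_force: [0.8, -1.3, -2.0]
gripper_width: 35.2
grasp_force: 45.0
```

The stud tip is inside the bore with little side force. Now I press.

Request:
{"op": "arm_command", "data": {"motion": [[[0,0,0],[0,0,-1.5],0.2],[[0,0,0],[0,0,-1.5],0.2],[[0,0,0],[0,0,-1.5],0.2],[[0,0,0],[0,0,-1.5],0.2],[[0,0,0],[0,0,-1.5],0.2]], "force": 55}}

```text
clock: 12.9
ee_pos: [639.8, 1.7, 202.6]
tool_rot: [0.0, 0.997, -0.079, 0.002]
ft_force: [0.3, -0.6, 8.2]
gripper_width: 35.3
grasp_force: 55.0
```

Request:
{"op": "arm_command", "data": {"motion": [[[0,0,0],[0,0,-1],0.2],[[0,0,0],[0,0,-1],0.2],[[0,0,0],[0,0,-1],0.2],[[0,0,0],[0,0,0],0.2],[[0,0,0],[0,0,0],0.2]]}}

```text
clock: 13.32
ee_pos: [640.5, 1.5, 201.3]
tool_rot: [0.0, 0.997, -0.079, 0.003]
ft_force: [0.6, -1.2, 9.0]
gripper_width: 35.2
grasp_force: 55.0
```

Request:
{"op": "arm_command", "data": {"motion": [[[0,0,0],[0,0,-1.5],0.2],[[0,0,0],[0,0,-1.5],0.2],[[0,0,0],[0,0,-1.5],0.2],[[0,0,0],[0,0,-1],0.2],[[0,0,0],[0,0,0],0.2]]}}

```text
clock: 13.73
ee_pos: [638.9, 1.8, 191.3]
tool_rot: [0.0, 0.997, -0.079, 0.0]
ft_force: [4.0, -2.4, -2.1]
gripper_width: 35.0
grasp_force: 55.0
```

Request:
{"op": "arm_command", "data": {"motion": [[[0,0,0],[0,0,-1],0.2],[[0,0,0],[0,0,-1],0.2],[[0,0,0],[0,0,-1],0.2],[[0,0,0],[0,0,0],0.2],[[0,0,0],[0,0,0],0.2]]}}

```text
clock: 14.15
ee_pos: [639.0, 2.0, 189.5]
tool_rot: [0.0, 0.997, -0.079, 0.0]
ft_force: [3.5, -1.9, 0.0]
gripper_width: 35.3
grasp_force: 55.0
```

It clicked: the force dropped. I press on until it is home.

Request:
{"op": "arm_command", "data": {"motion": [[[0,0,0],[0,0,-1],0.2],[[0,0,0],[0,0,-1],0.2],[[0,0,0],[0,0,-1],0.2],[[0,0,0],[0,0,-1],0.2],[[0,0,0],[0,0,0],0.2]]}}

```text
clock: 14.57
ee_pos: [639.1, 2.0, 189.3]
tool_rot: [0.0, 0.997, -0.079, 0.001]
ft_force: [-3.3, -0.1, 14.0]
gripper_width: 34.9
grasp_force: 55.0
```

Request:
{"op": "arm_command", "data": {"motion": [[[0,0,0],[0,0,-1],0.2],[[0,0,0],[0,0,-1],0.2],[[0,0,0],[0,0,-1],0.2],[[0,0,0],[0,0,0],0.2],[[0,0,0],[0,0,0],0.2]]}}

```text
clock: 14.98
ee_pos: [639.2, 1.9, 189.2]
tool_rot: [0.0, 0.997, -0.078, 0.001]
ft_force: [-7.7, -0.6, 23.2]
gripper_width: 35.2
grasp_force: 55.0
```

Request:
{"op": "arm_command", "data": {"motion": [[[0,0,0],[0,0,0],0.2],[[0,0,0],[0,0,0],0.2],[[0,0,0],[0,0,0],0.2],[[0,0,0],[0,0,0],0.2],[[0,0,0],[0,0,0],0.2]]}}

```text
clock: 15.4
ee_pos: [639.2, 2.0, 189.2]
tool_rot: [0.0, 0.997, -0.078, 0.001]
ft_force: [-7.8, -1.1, 23.4]
gripper_width: 35.1
grasp_force: 55.0
```

Run:
```python
from workcell import state, grab_frame
import cv2
f=grab_frame("scene"); cv2.imwrite("pics/s4.png",cv2.resize(f["color"][130:270,130:330],None,fx=4,fy=4,interpolation=cv2.INTER_CUBIC))
s=state(); print(s["ft_force"],s["ee_pos"])
```

```text
[-8.60877778 -0.73906042 23.80639484] [639.16614806   1.95747481 189.175986  ]
```

View pics/s4.png

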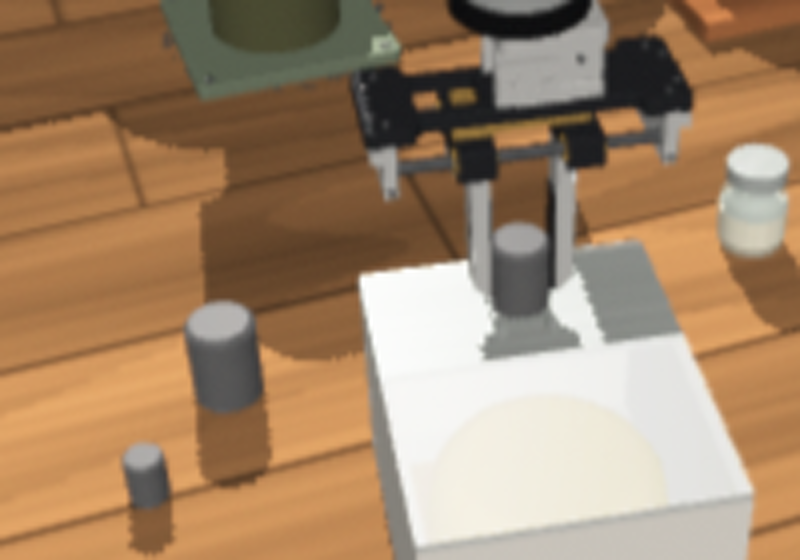

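The cap is seated on the stud at (520,270), held with 55 N and pressed down with a steady 23 N. The flap is shut and the other things are untouched.

```bash
python3 -c "
from workcell import finish_job
print(finish_job())"
```

```text
the job is handed in; nothing more can be done
None
```

The flap is fully shut with its fork around the stud, and the cap clicked past the catch and is home; I handed the job in at about 15.5 s, still gripping the cap at 55 N and pressing it down with about 23 N.

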